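# Slide the bench pin home under its clamp strap

## Task

Fit the T-headed wooden bench pin into the steel clamp that stands under the lamp frame: slide it, V-cut nose first, from the sill end (the right, as the robot sees it) through the gap under the strap until it is fully home, with its wide head bearing against the clamp, then let go. Leave the other things on the bench where they are.

Things in the scene. Friction and masses are not known exactly. Their poses are not given: they have to be found in the camera images.
- clamp: Steel bench clamp screwed to the bench. Origin on the bench under the middle of the strap; +x is the way the pin slides in (roughly world +y), z up. Base plate 8 mm thick, x -28 to 30, 120 wide, with a sill 44 wide (y), 8 thick, back to x = -43. Two guide blocks, x -25 to 25, inner faces at y = +-27.5, outer +-41.5; over them a strap, underside at z = 36, top at 44 (mm).
- clamp_mouth (a point): Middle of the lower edge of the tunnel's mouth at the sill end, at x = -25, y = 0, z = 8 mm in the clamp's frame, with the clamp's axes. The tunnel under the strap is 50 mm long, 55 wide, 28 high, its floor at z = 8.
- lamp_edge (a point): Middle of the lower edge, sill side, of the white rectangular lamp frame fixed over the clamp, at x = -72, y = 0, z = 150 mm in the clamp's frame. The frame is 14 mm thick, x -72 to 100, y +-110, with an opening x -40 to 68, y +-60, on two 12 mm posts at x = 92, y = +-100 (feet of radius 16). A vertical gripper meets it before the pin is home: lean it back to -x.
- pin: Loose bench pin of medium-brown wood, about 130 g, shaped like a T, lying flat. Origin on its underside at the shoulder (front face of the head); +x towards the nose, z up. Head: x -18 to 0, 96 wide, 30 high. Shank: x 0 to 112, 50 wide, 24 thick, undersides level; the last 26 mm is cut by a 16 mm wide slot into two prongs.
- pin_shoulder (a point): On the pin's axis at the shoulder plane, 12 mm above its underside. Fully home it is at x = -25, y = 0, z = 20 mm in the clamp's frame.
- pin_nose (a point): On the pin's axis at the nose end plane, 12 mm above its underside, 112 mm ahead of the shoulder. Its axes are those of the pin.
- blank: Loose plain wooden block, same wood as the pin, 125 x 62 x 34 mm, no head; origin on its underside 18 mm from its rear end (x -18 to 107). Bystander, too thick for the clamp.
- block: Loose steel bench block 65 x 65 x 22 mm, origin centre of its underside. Bystander.
- dish: Loose white ceramic dish, 90 mm across, 25 high, origin centre of its underside. Bystander.
- hammer: Loose hammer 220 mm long lying along its x. Bystander.
- mandrel: Loose tapered steel ring mandrel 260 mm long, 26 mm thick at the handle, lying; origin at the handle end on its axis, z along it to the thin end. Bystander.
- jar: Loose amber glass jar, 60 mm across, 70 high, origin centre of its underside. Bystander.
Not all that is in view belongs to the job. What is shaped like the pin but orange is not meant.

How it is judged:
On the way:
1. the pin's nose has passed through the gap under the strap and is level with or beyond the far face of the guides (x of pin_nose in the frame of clamp above 0.025 m and y of pin_nose in the frame of clamp between -0.012 and 0.012 m and z of pin_nose in the frame of clamp below 0.032 m), for 0.1 s.
At the end, for the whole second after the job is handed in: The pin lies in the clamp's tunnel, nose out at the far side, shoulder against the guides (gap at most 3 mm), centred to 5 mm, its axis within 5 degrees of the clamp's, at rest; no bystander was ever moved by more than 30 mm (x of pin_shoulder in the frame of clamp between -0.028 and -0.02 m and y of pin_shoulder in the frame of clamp between -0.005 and 0.005 m and z of pin_shoulder in the frame of clamp between 0.015 and 0.026 m and x of pin_nose in the frame of clamp above 0.08 m and angle between the x axis of pin and the x axis of clamp, either way round below 0.09 rad and linear speed of pin below 0.01 m/s); the robot touches nothing.
It fails at once if a bystander was moved by more than 30 mm (distance of any of blank, block, dish, hammer, mandrel, jar from where it was at the start of the episode above 0.03 m).
It also fails if it takes over 59 s, if anything falls off the work surface, if the arm or the gripper's body presses on something with over 40 N, if the wrist force passes 120 N, or if a joint passes its speed limit or range.

## Robot

A 6-joint arm with a two-finger parallel gripper is mounted at the origin on the work surface. World frame = base frame: x ahead of the robot, y to its left, z up, the work surface at z = 0. Lengths are in m, angles in rad, forces in N, time in s.
With the tool pointing down it reaches from about 0.275 to 0.975 m from the base axis. Payload 8.4 kg.
Tool frame: the origin (TCP) lies on the centre line of the jaws, within the pads' length; the fingertips stand 19 mm ahead of it and the grasp point (between the pads) is the TCP; z points along the fingers, y is the line along which they close (so a half turn about z gives the same grasp; the last joint's range is limited). The gripper opens to 92 mm and grips with 3 to 60 N. Pads are 20 mm wide; open, the fingers measure 128 mm over their backs; the gripper's body (75 mm by 189 mm) begins 69 mm behind the grasp point.
Start: joints at [-1.286, 0.353, 1.633, -0, 1.155, -0.002], TCP at [0.177, -0.599, 0.234] pointing down, gripper open.
Joint ranges: [-2.63, 2.63], [-0.92, 2.1], [0.06, 2.66], [-1.3, 4.44], [0, 2.69], [-3.02, 3.02]. Speed limits (rad/s): [2.22, 2.22, 2.79, 3.14, 3.14, 3.14].

## Interface

Orientations are given as a rotation vector (axis times angle).
In Python, from station import arm gives the robot as it stands.
- The arm moves only by the tool servo_tool, never from a script. Its argument "rows" is one flat list of numbers, 6 for each row, row after row: the shift along the tool's x, y, z scaled (see below), then the turn, a rotation vector about the tool's x, y, z scaled (see below). In form: [tx, ty, tz, rx, ry, rz, tx, ty, tz, rx, ry, rz, ...]. A call has 1 to 5 rows; each row is the pose to reach, as a shift and turn from the pose commanded when the call began, along the tool's axes at that moment, turning the shorter way round; what a row does not reach only later rows make up. The controller multiplies each number of a shift by 0.1 m and each number of a turn by 180 degrees. A row lasts 1/12 s, in which the tool goes at most 41.7 mm and 7.16 degrees, less where a joint would pass 70% of its speed; a pose out of reach is approached as far as the arm can. A call with a number of a shift or a turn outside -1 to 1 is refused whole. A call with a gripper value outside its range is refused whole. "claw" is the opening, from 0 (shut) to 1 (fully open), set as the call begins (left out, the last holds). The fingers move at their own pace and stop on an object; the grip force is fixed at half the most. Time passes only in rows, so rows that repeat a pose let the fingers close. It gives the time, the measured TCP pose, the force, the opening and the grip force at its end, in the units of the state.
- arm.observe(): the state, without advancing time (a new reading comes with each control period).
- arm.get_image(name): name is "side" or "top"; returns a dict with "frame" (480x640x3 uint8, blue, green, red), "fovy" (degrees; the focal length in pixels is half the picture's height over the tangent of half this angle, whatever the lens; pixels are square), "cx", "cy" (the principal point, pixels), "k1" (the pictures are not rectified: a ray, as slopes to the right and down, at radius r is drawn at 1 + k1 r^2 times it, then the intrinsics apply), "camera_from_world" (4x4, takes a point from world to camera coordinates). Camera axes: x right, y down, z forward; pixel columns grow to the right and rows downward; lengths in m; the calibration is good to about 2 mm. A picture is of the moment at which its call begins. There is no depth.
- arm.finish_job(): hands the job in; it is judged then, once.
Trained networks look in the newest picture that a camera, given by its name, has taken for a name from the list of things; names that differ only in an ending like _2 or _b are one class to them, and where a whole thing is asked for, a point or a joint stands for the part that bears it (a point fixed in the world has none). Each returns a list of dicts, best first, with "confidence" (0 to 1); they miss things now and then, are a little off and sometimes report something else, mostly with a low value. They report only what shows in the picture. A call takes as long as a camera call. They do not tell look-alikes from the thing itself.
- arm.spot_in(camera, query): "box" ([left, top, right, bottom] in pixels, round what is visible of it).
The state is a dict: "time": time; "joint_positions": joint angles; "qvel": joint speeds; "tau": joint torques, N m; "eef_pos": TCP position; "tcp_rot": TCP orientation; "ft_force": force on the tool from outside, world axes, zero at the start; "moment": the same for the moment, N m; "grip_width": finger opening in m; "grip_force": force on a finger pad.
Only numpy, scipy, OpenCV 4.12 (cv2) and the standard library are available. Lean on these libraries where they do the work, as an engineer would, in place of code of your own. Each camera call takes 0.05 s, during which the arm holds its last target. There are 200 camera calls.

## Working session

There is one attempt and no reset: what is moved stays moved. The work goes in short steps, Python scripts to look and compute and a tool call to move; the robot and the scene stay as the last step left them, time stands still between calls to the robot, and variables do not carry over. Pictures are saved under pics/ and viewed, at most 11 in all, crops included, and the job is handed in when it is done.

Besides the shell and the picture viewer there is one more tool, called by a JSON object that holds its "fn" and its "kwargs". servo_tool: Moves the arm, as the interface text tells. Its arguments: {"type":"object","properties":{"rows":{"type":"array"},"claw":{"type":"number"}},"required":["rows"]}

```bash
mkdir -p pics; ls; python3 - <<'E'
from station import arm
import cv2
for n in("side","top"):
    d=arm.get_image(n); cv2.imwrite(f"pics/{n}0.png",d["frame"]); print(n,d["fovy"],d["cx"],d["cy"],d["k1"],d["camera_from_world"])
    for q in("pin","clamp","blank"): print(q,arm.spot_in(n,q))
print(arm.observe())
E
```

```text
pics
side 44.40520779577218 331.06002888297957 239.6349453916059 -0.013308967024582691 [[-0.9546662  -0.29766926  0.00233537  0.53067374]
 [-0.19722623  0.62661642 -0.75395867  0.15477544]
 [ 0.22296694 -0.72023946 -0.6569177   1.56987112]
 [ 0.          0.          0.          1.        ]]
pin [{'box': [423.9, 201.2, 469.6, 236.9], 'confidence': 0.96}, {'box': [313.0, 161.3, 348.1, 182.6], 'confidence': 0.91}, {'box': [318.5, 192.0, 352.4, 222.2], 'confidence': 0.77}]
clamp [{'box': [375.9, 203.5, 403.2, 240.6], 'confidence': 0.71}, {'box': [259.6, 206.5, 361.1, 316.7], 'confidence': 0.58}]
blank [{'box': [377.2, 203.0, 402.4, 240.0], 'confidence': 0.86}]
top 44.10057488784115 310.8626543973941 236.51862720757697 -0.12282552568819785 [[-0.01467271 -0.99985006 -0.00919645  0.07545304]
 [-0.99831979  0.01516465 -0.05592529  0.50948857]
 [ 0.05605636  0.00836043 -0.9983926   1.65799849]
 [ 0.          0.          0.          1.        ]]
pin [{'box': [380.2, 175.6, 428.1, 218.2], 'confidence': 0.91}, {'box': [397.6, 299.3, 453.7, 344.6], 'confidence': 0.87}, {'box': [447.9, 160.2, 491.
[... 204 characters left out ...]
'confidence': 0.26}]
{'time': 0.4, 'joint_positions': array([-1.28639588e+00,  3.53096408e-01,  1.63351302e+00,  8.67385472e-07,
        1.15515708e+00, -2.40781404e-03]), 'qvel': array([-0.0007692 , -0.00012776, -0.00220975, -0.00044642, -0.00371289,
       -0.00062203]), 'tau': array([-5.25066753e-04, -5.93164909e+01, -3.34158504e+01,  6.96158549e-02,
        1.82831904e-02, -5.13596683e-05]), 'eef_pos': array([ 0.17678756, -0.59941737,  0.23347428]), 'tcp_rot': array([-3.10917456e+00, -4.48949655e-01,  3.71412034e-05]), 'ft_force': array([ 0.26281479,  0.57655207, -0.35414688]), 'moment': array([-0.00577317, -0.03126643, -0.04635242]), 'grip_force': 0.0, 'grip_width': 0.09184046697325741}
```

View pics/top0.png

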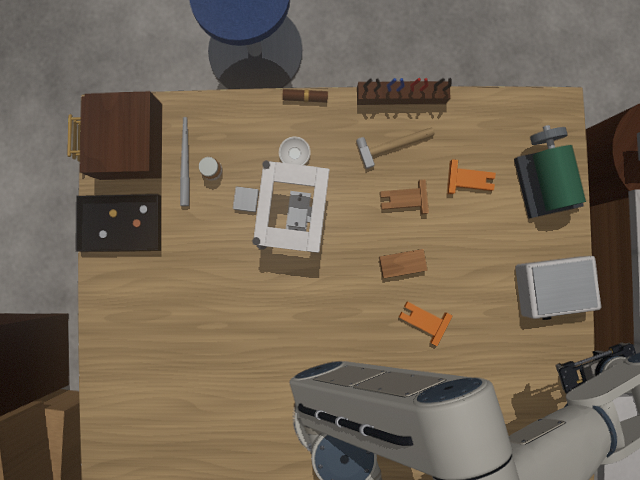

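View pics/side0.png

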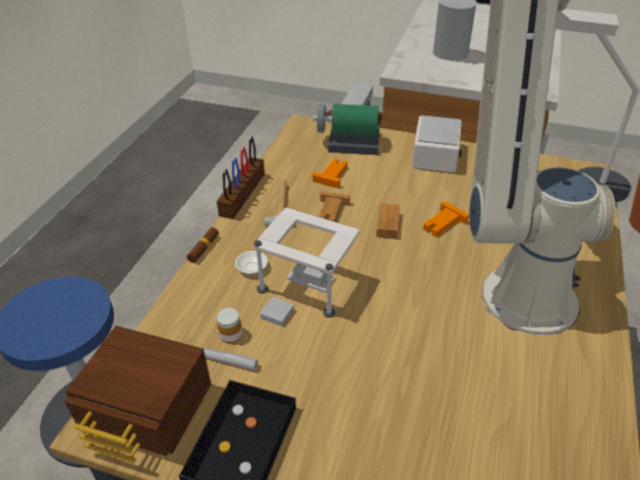

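Top view: brown pin at (380–428, 176–218) with its head on the right and nose to the left. The clamp is inside the white frame at about (298, 210). The orange decoys are at (470, 180) and (425, 323), the blank at (403, 264). The side view matches: brown pin at (333, 207), clamp at (312, 275). I'll enlarge the top view.

```bash
python3 - <<'E'
import cv2
f=cv2.imread("pics/top0.png")
cv2.imwrite("pics/c1.png",cv2.resize(f[150:290,245:440],None,fx=4,fy=4,interpolation=cv2.INTER_CUBIC))
f=cv2.imread("pics/side0.png")
cv2.imwrite("pics/c2.png",cv2.resize(f[185:320,230:360],None,fx=4.4,fy=4.4,interpolation=cv2.INTER_CUBIC))
E
```

```text
(no output)
```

View pics/c1.png

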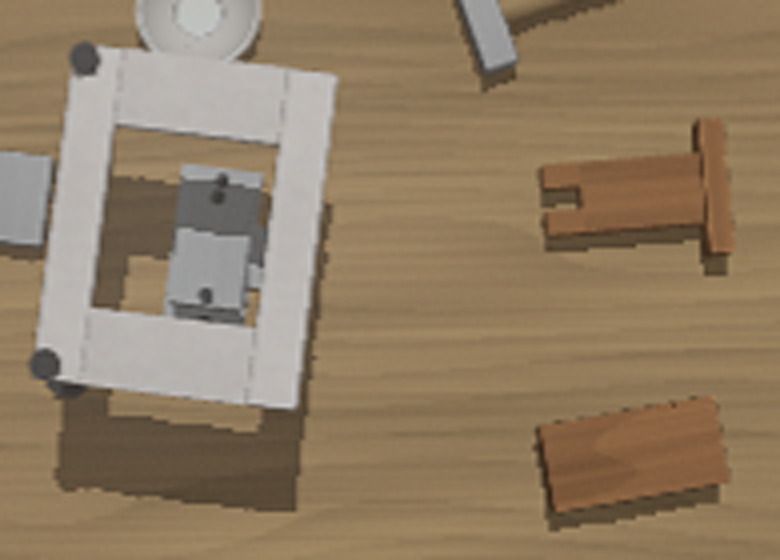

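View pics/c2.png

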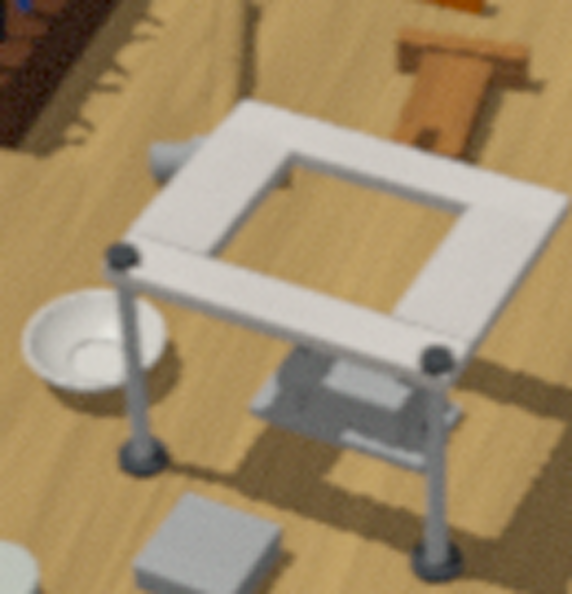

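Crop c1 shows the frame, its opening, the clamp's base end and the pin corners clearly. In c2 the frame, posts and pin head are clear. I'll fit poses from these corners in both views.

```bash
cat > h.py <<'E'
import numpy as np
from scipy.optimize import least_squares
from scipy.spatial.transform import Rotation as R
C={"top":(44.10057488784115,310.8626543973941,236.51862720757697,-0.12282552568819785,np.array([[-0.01467271,-0.99985006,-0.00919645,0.07545304],[-0.99831979,0.01516465,-0.05592529,0.50948857],[0.05605636,0.00836043,-0.9983926,1.65799849]])),
"side":(44.40520779577218,331.06002888297957,239.6349453916059,-0.013308967024582691,np.array([[-0.9546662,-0.29766926,0.00233537,0.53067374],[-0.19722623,0.62661642,-0.75395867,0.15477544],[0.22296694,-0.72023946,-0.6569177,1.56987112]]))}
def proj(c,P):
    f,cx,cy,k,T=C[c]; p=np.atleast_2d(P)@T[:,:3].T+T[:,3]; s=p[:,:2]/p[:,2:]
    s=s*(1+k*(s**2).sum(1,keepdims=True)); return s*240/np.tan(np.radians(f/2))+[cx,cy]
def pose(q,P): return np.c_[np.asarray(P)[:,:2]@R.from_euler('z',q[2]).as_matrix()[:2,:2].T+q[:2],np.asarray(P)[:,2]]
def fit(obs,q0):  # obs: cam,(u,v),(x,y,z mm)
    def r(q): return np.concatenate([(proj(c,pose(q,[np.array(p)/1e3]))[0]-uv) for c,uv,p in obs])
    s=least_squares(r,q0,loss='soft_l1'); return s.x,r(s.x).reshape(-1,2)
t=lambda u,v:("top",(245+(u+.5)/4-.5,150+(v+.5)/4-.5))
s=lambda u,v:("side",(230+(u+.5)/4.4-.5,185+(v+.5)/4.4-.5))
E
python3 - <<'E'
from h import *
cl=[t(338,74)+((-72,-110,164),),t(296,408)+((-72,110,164),),t(280,144)+((-40,-60,164),),t(257,328)+((-40,60,164),),t(91,308)+((68,60,164),),t(117,126)+((68,-60,164),),t(181,165)+((30,-60,8),),t(263,172)+((-28,-60,8),),
s(248,100)+((-72,-110,164),),s(568,200)+((-72,110,164),),s(395,312)+((68,60,164),),s(213,250)+((68,-60,164),),s(142,462)+((92,-100,4),),s(437,564)+((92,100,4),)]
pn=[t(697,120)+((0,-48,30),),t(721,119)+((-18,-48,30),),t(734,253)+((-18,48,30),),t(708,252)+((0,48,30),),t(541,167)+((112,-25,24),),t(545,234)+((112,25,24),),t(580,186)+((86,-8,24),),t(580,207)+((86,8,24),),
s(402,30)+((-18,-48,30),),s(527,47)+((-18,48,30),),s(526,62)+((0,48,30),),s(400,45)+((0,-48,30),)]
for n,o,q0 in(("clamp",cl,(.6,.1,1.5)),("pin",pn,(.6,-.2,1.6))):
    for c in(None,"top","side"):
        q,r=fit([x for x in o if c in(None,x[0])],q0); print(n,c,q.round(4)); 
        if c is None: print(r.round(1).tolist())
E
```

```text
clamp None [0.5802 0.104  1.4316]
[[-0.3, -0.1], [-0.3, 0.7], [-0.4, -0.1], [-0.5, -0.1], [-0.5, -0.3], [-1.1, -0.7], [0.1, -0.6], [-0.2, 0.1], [0.1, -1.5], [1.7, -1.9], [0.1, -0.0], [-1.1, 0.3], [1.2, -2.4], [0.9, -1.8]]
clamp top [0.5797 0.1029 1.436 ]
clamp side [0.5798 0.1092 1.4283]
pin None [ 0.6187 -0.241   1.6353]
[[-0.5, -0.2], [-0.2, -0.5], [-0.3, -0.2], [-0.2, 0.5], [-0.5, -0.6], [0.1, 0.2], [-0.5, -0.1], [-0.0, 0.3], [0.5, -1.7], [1.4, -1.3], [0.5, -1.4], [-0.4, -1.9]]
pin top [ 0.6182 -0.2418  1.6311]
pin side [ 0.6176 -0.2327  1.6556]
```

```bash
cat >> h.py <<'E'
CL=np.array([.5797,.103,1.435]); PN=np.array([.6182,-.2418,1.631])
def ori(yaw,lean): # tool leaned back; tool y = -(frame y)
    c,s_=np.cos(lean),np.sin(lean)
    return R.from_euler('z',yaw)*R.from_matrix(np.array([[c,0,s_],[0,-1,0],[s_,0,-c]]))
def goto(q,xyz,lean=40,dyaw=0):
    from station import arm
    o=arm.observe(); p=pose(q,[np.array(xyz)/1e3])[0]; G=ori(q[2]+dyaw,np.radians(lean)); T=R.from_rotvec(o["tcp_rot"])
    d=T.inv().apply(p-o["eef_pos"]); w=(T.inv()*G).as_rotvec()
    print("t",round(o["time"],2),"at",o["eef_pos"].round(4),"to",p.round(4),"row",(d/.1).round(3),(w/np.pi).round(4),"mm",round(1e3*np.linalg.norm(d)),"deg",round(np.degrees(np.linalg.norm(w)),1),"F",o["ft_force"].round(1),"q",o["joint_positions"].round(2),"w",round(o["grip_width"],4))
E
python3 -c "
from h import *
goto(PN,(24,0,150))"
```

```text
t 0.4 at [ 0.1768 -0.5994  0.2335] to [ 0.6168 -0.2178  0.15  ] row [ 5.299 -2.415  0.835] [ 0.1489  0.1872 -0.4093] mm 588 deg 85.3 F [ 0.3  0.6 -0.4] q [-1.29  0.35  1.63  0.    1.16 -0.  ] w 0.0918
```

```bash
cat >> h.py <<'E'
def chain(q,xyz,n,lean=40,dyaw=0,full=False):
    from station import arm
    o=arm.observe(); P=o["eef_pos"].copy(); T=R.from_rotvec(o["tcp_rot"]); p=pose(q,[np.array(xyz)/1e3])[0]; G=ori(q[2]+dyaw,np.radians(lean))
    for k in range(n,0,-1):
        d=T.inv().apply(p-P)/k/.1; w=(T.inv()*G).as_rotvec()/k/np.pi; d=d.round(3); w=w.round(4)
        print(d.tolist(),w.tolist()); P=P+T.apply(d*.1); T=T*R.from_rotvec(w*np.pi)
E
python3 -c "
from h import *
chain(PN,(24,0,170),6)"
```

```text
[0.883, -0.403, 0.106] [0.0248, 0.0312, -0.0682]
[0.932, -0.194, 0.219] [0.0248, 0.0312, -0.0682]
[0.923, 0.026, 0.316] [0.0248, 0.0312, -0.0682]
[0.859, 0.246, 0.394] [0.0248, 0.0312, -0.0682]
[0.742, 0.451, 0.445] [0.0249, 0.0312, -0.0682]
[0.581, 0.63, 0.468] [0.0248, 0.0312, -0.0683]
```

{"fn": "servo_tool", "kwargs": {"rows": [0.88, -0.4, 0.11, 0.025, 0.031, -0.068, 0.88, -0.4, 0.11, 0.025, 0.031, -0.068, 0.88, -0.4, 0.11, 0.025, 0.031, -0.068], "claw": 1}}

```text
time: 0.65
eef_pos: [0.2519, -0.534, 0.2218]
tcp_rot: [-2.946, -0.762, -0.135]
ft_force: [0.3, 0.5, 0.3]
grip_width: 0.0917
grip_force: 0.0
```

{"fn": "servo_tool", "kwargs": {"rows": [0.93, -0.19, 0.22, 0.025, 0.031, -0.068, 0.93, -0.19, 0.22, 0.025, 0.031, -0.068, 0.93, -0.19, 0.22, 0.025, 0.031, -0.068]}}

```text
time: 0.9
eef_pos: [0.3256, -0.4709, 0.2109]
tcp_rot: [-2.756, -1.039, -0.253]
ft_force: [0.5, 0.5, 0.8]
grip_width: 0.0919
grip_force: 0.0
```

{"fn": "servo_tool", "kwargs": {"rows": [0.92, 0.03, 0.32, 0.025, 0.031, -0.068, 0.92, 0.03, 0.32, 0.025, 0.031, -0.068, 0.92, 0.03, 0.32, 0.025, 0.031, -0.068]}}

```text
time: 1.15
eef_pos: [0.3989, -0.408, 0.1995]
tcp_rot: [-2.538, -1.288, -0.363]
ft_force: [-0.4, 1.2, -0.6]
grip_width: 0.0919
grip_force: 0.0
```

```bash
python3 -c "
from h import *
goto(PN,(24,0,150))
chain(PN,(24,0,150),3)"
```

```text
t 1.15 at [ 0.3989 -0.408   0.1995] to [ 0.6168 -0.2178  0.15  ] row [2.497 0.755 1.342] [ 0.0732  0.0929 -0.2045] mm 293 deg 42.5 F [-0.4  1.2 -0.6] q [-0.97  0.43  1.65  0.29  1.31 -0.45] w 0.0919
[0.832, 0.252, 0.447] [0.0244, 0.031, -0.0682]
[0.711, 0.454, 0.496] [0.0244, 0.0309, -0.0681]
[0.545, 0.627, 0.515] [0.0244, 0.031, -0.0682]
```

{"fn": "servo_tool", "kwargs": {"rows": [0.83, 0.25, 0.45, 0.024, 0.031, -0.068, 0.83, 0.25, 0.45, 0.024, 0.031, -0.068, 0.83, 0.25, 0.45, 0.024, 0.031, -0.068]}}

```text
time: 1.4
eef_pos: [0.4714, -0.345, 0.182]
tcp_rot: [-2.299, -1.508, -0.465]
ft_force: [-0.1, 0.5, -0.3]
grip_width: 0.0919
grip_force: 0.0
```

{"fn": "servo_tool", "kwargs": {"rows": [0.71, 0.45, 0.5, 0.024, 0.031, -0.068, 0.71, 0.45, 0.5, 0.024, 0.031, -0.068, 0.71, 0.45, 0.5, 0.024, 0.031, -0.068]}}

```text
time: 1.65
eef_pos: [0.544, -0.2817, 0.1647]
tcp_rot: [-2.038, -1.7, -0.557]
ft_force: [-1.3, -0.0, -0.7]
grip_width: 0.0921
grip_force: 0.0
```

{"fn": "servo_tool", "kwargs": {"rows": [0.54, 0.63, 0.51, 0.024, 0.031, -0.068, 0.54, 0.63, 0.51, 0.024, 0.031, -0.068, 0.54, 0.63, 0.51, 0.024, 0.031, -0.068, 0.54, 0.63, 0.51, 0.024, 0.031, -0.068, 0.54, 0.63, 0.51, 0.024, 0.031, -0.068]}}

```text
time: 2.07
eef_pos: [0.6144, -0.2218, 0.1497]
tcp_rot: [-1.769, -1.86, -0.636]
ft_force: [-0.6, 0.3, 0.6]
grip_width: 0.0919
grip_force: 0.0
```

```bash
python3 -c "
from h import *
goto(PN,(24,0,90))
chain(PN,(24,0,70),1)
from station import arm; import cv2
d=arm.get_image('top'); f=d['frame']; cv2.imwrite('pics/t2.png',cv2.resize(f[100:300,350:550],None,fx=3,fy=3))
"
```

```text
t 2.07 at [ 0.6144 -0.2218  0.1497] to [ 0.6168 -0.2178  0.09  ] row [-0.352  0.026  0.484] [ 0.0016  0.002  -0.0026] mm 60 deg 0.7 F [-0.6  0.3  0.6] q [-0.61  0.72  1.4   0.53  1.5  -0.83] w 0.0919
[-0.479, 0.026, 0.638] [0.0016, 0.002, -0.0026]
```

View pics/t2.png

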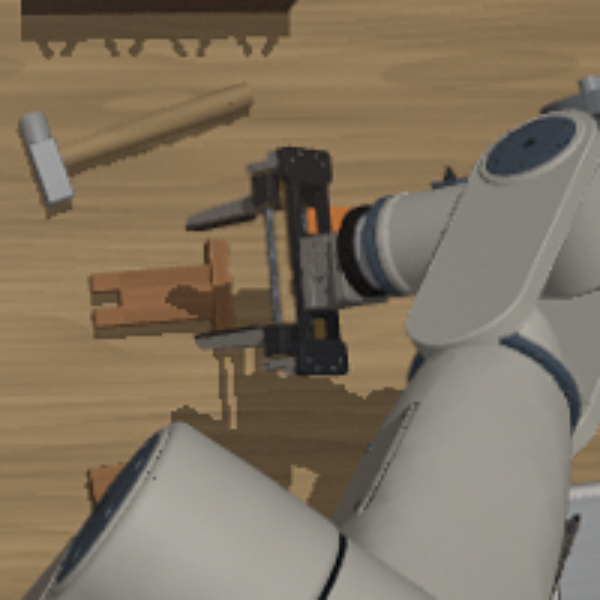

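The open jaws straddle the pin axis, fingertips at crop (190, 222) and (198, 340). Both links are well clear of the hammer. Going down.

{"fn": "servo_tool", "kwargs": {"rows": [-0.48, 0.03, 0.64, 0.002, 0.002, -0.003, -0.48, 0.03, 0.64, 0.002, 0.002, -0.003, -0.48, 0.03, 0.64, 0.002, 0.002, -0.003, -0.48, 0.03, 0.64, 0.002, 0.002, -0.003]}}

```text
time: 2.45
eef_pos: [0.616, -0.2178, 0.0699]
tcp_rot: [-1.751, -1.862, -0.64]
ft_force: [0.5, 0.5, 1.7]
grip_width: 0.0921
grip_force: 0.0
```

```bash
python3 -c "
from h import *
from station import arm
goto(PN,(24,0,24))
o=arm.observe();T=R.from_rotvec(o['tcp_rot'])
P=o['eef_pos']+T.apply([[0,.055,.019],[0,-.055,.019]]);print(proj('top',P),P)
import cv2
d=arm.get_image('top'); f=d['frame']; cv2.imwrite('pics/t3.png',cv2.resize(f[150:250,360:480],None,fx=6,fy=6))
"
```

```text
t 2.45 at [ 0.616  -0.2178  0.0699] to [ 0.6168 -0.2178  0.024 ] row [-0.297  0.008  0.35 ] [-0.0005 -0.0013  0.0002] mm 46 deg 0.3 F [0.5 0.5 1.7] q [-0.61  0.82  1.42  0.54  1.41 -0.9 ] w 0.0921
[[407.07756374 176.88307593]
 [410.56816209 216.20310615]] [[ 0.67012082 -0.20220622  0.05536462]
 [ 0.56033002 -0.20898653  0.05545589]]
```

View pics/t3.png

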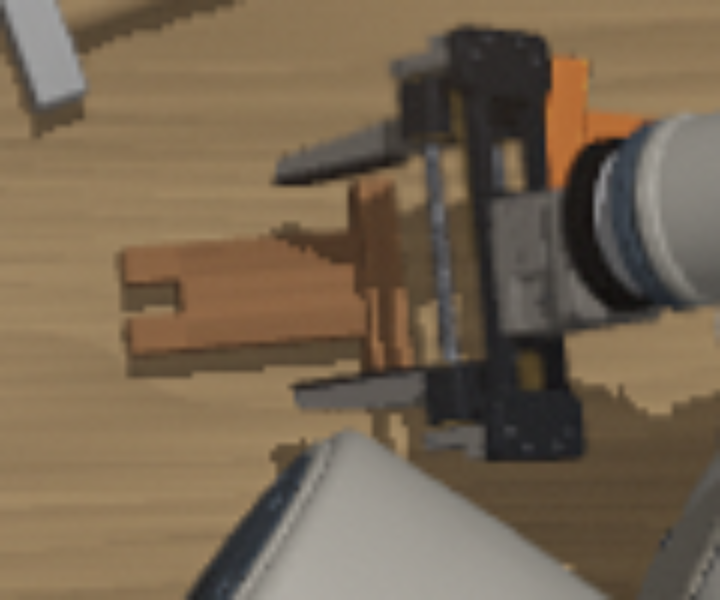

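Fingertips at crop (275, 185) and (295, 380), which agrees with the prediction. Clearances look fine. Lower, then close.

{"fn": "servo_tool", "kwargs": {"rows": [-0.3, 0.01, 0.35, 0, -0.001, 0, -0.3, 0.01, 0.35, 0, -0.001, 0, -0.3, 0.01, 0.35, 0, -0.001, 0, -0.3, 0.01, 0.35, 0, -0.001, 0]}}

```text
time: 2.83
eef_pos: [0.6197, -0.2181, 0.0264]
tcp_rot: [-1.751, -1.87, -0.641]
ft_force: [-0.7, 0.0, 0.2]
grip_width: 0.0919
grip_force: 0.0
```

{"fn": "servo_tool", "kwargs": {"rows": [0, 0, 0, 0, 0, 0, 0, 0, 0, 0, 0, 0, 0, 0, 0, 0, 0, 0, 0, 0, 0, 0, 0, 0, 0, 0, 0, 0, 0, 0], "claw": 0}}

```text
time: 3.25
eef_pos: [0.6193, -0.2175, 0.0246]
tcp_rot: [-1.751, -1.87, -0.64]
ft_force: [0.7, -0.3, 0.7]
grip_width: 0.0605
grip_force: 0.0
```

{"fn": "servo_tool", "kwargs": {"rows": [0, 0, 0, 0, 0, 0, 0, 0, 0, 0, 0, 0, 0, 0, 0, 0, 0, 0, 0, 0, 0, 0, 0, 0, 0, 0, 0, 0, 0, 0]}}

```text
time: 3.67
eef_pos: [0.6191, -0.2174, 0.0242]
tcp_rot: [-1.75, -1.869, -0.64]
ft_force: [0.2, -0.3, 1.9]
grip_width: 0.0496
grip_force: 30.0
```

```bash
python3 -c "
from h import *
goto(CL,(-170,0,36))
chain(CL,(-170,0,60),2)"
```

```text
t 3.67 at [ 0.6191 -0.2174  0.0242] to [ 0.5567 -0.0654  0.036 ] row [ 1.27  -0.525  0.909] [-0.0403 -0.      0.0495] mm 165 deg 11.5 F [ 0.2 -0.3  1.9] q [-0.61  0.88  1.42  0.54  1.36 -0.93] w 0.0496
[0.712, -0.262, 0.362] [-0.0201, -0.0, 0.0247]
[0.688, -0.339, 0.344] [-0.0202, -0.0, 0.0248]
```

{"fn": "servo_tool", "kwargs": {"rows": [0.2, 0, -0.2, 0, 0, 0, 0.46, -0.13, 0.05, -0.01, 0, 0.012, 0.71, -0.26, 0.36, -0.02, 0, 0.025, 0.71, -0.26, 0.36, -0.02, 0, 0.025]}}

```text
time: 4.0
eef_pos: [0.58, -0.1341, 0.04]
tcp_rot: [-1.849, -1.777, -0.668]
ft_force: [-1.2, 0.9, -2.5]
grip_width: 0.0497
grip_force: 30.0
```

{"fn": "servo_tool", "kwargs": {"rows": [0.35, -0.17, 0.17, -0.01, 0, 0.012, 0.69, -0.34, 0.34, -0.02, 0, 0.025, 0.69, -0.34, 0.34, -0.02, 0, 0.025, 0.69, -0.34, 0.34, -0.02, 0, 0.025, 0.69, -0.34, 0.34, -0.02, 0, 0.025]}}

```text
time: 4.42
eef_pos: [0.5574, -0.0662, 0.0604]
tcp_rot: [-1.954, -1.705, -0.709]
ft_force: [1.2, -0.6, -0.4]
grip_width: 0.0497
grip_force: 30.0
```

```bash
python3 -c "
from h import *
goto(CL,(-170,0,35))
from station import arm; import cv2
d=arm.get_image('top'); f=d['frame']; cv2.imwrite('pics/t4.png',cv2.resize(f[155:255,270:420],None,fx=5,fy=5,interpolation=cv2.INTER_CUBIC))
d=arm.get_image('side'); f=d['frame']; cv2.imwrite('pics/s4.png',f)
"
```

```text
t 4.42 at [ 0.5574 -0.0662  0.0604] to [ 0.5567 -0.0654  0.035 ] row [-0.158 -0.008  0.199] [-0.0002  0.0004 -0.0001] mm 25 deg 0.1 F [ 1.2 -0.6 -0.4] q [-0.49  0.65  1.84  0.75  1.08 -0.86] w 0.0497
```

View pics/t4.png

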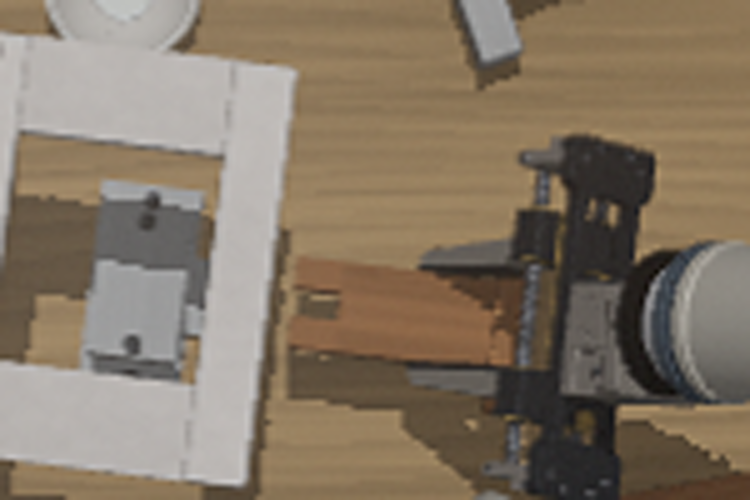

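```bash
python3 - <<'E'
from h import *
t5=lambda u,v:("top",(270+(u+.5)/5-.5,155+(v+.5)/5-.5))
zt=60
o=[t5(297,257)+((112,-25,zt),),t5(290,347)+((112,25,zt),),t5(342,293)+((86,-8,zt),),t5(340,316)+((86,8,zt),)]
# edge points: fit lateral via extra pts using yaw
q,r=fit(o,(.56,-.09,1.43)); print(q.round(4),r.round(2).tolist())
c,s_=np.cos(CL[2]),np.sin(CL[2]); d=q[:2]-CL[:2]; print("rel clamp mm",(1e3*np.array([c*d[0]+s_*d[1],-s_*d[0]+c*d[1]])).round(1),np.degrees(q[2]-CL[2]).round(2))
P=np.array([(30,-60,8),(-28,-60,8),(-25,41.5,44),(25,41.5,44),(-25,-41.5,44),(25,-41.5,44),(-43,22,8),(-28,60,8),(30,60,8)])/1e3
print(((proj("top",pose(CL,P))-[270,155]+.5)*5-.5).round(0).tolist())
E
```

```text
[ 0.557  -0.0931  1.4836] [[-0.02, -0.09], [0.1, -0.04], [-0.03, -0.49], [-0.04, 0.69]]
rel clamp mm [-197.3   -4.1] 2.78
[[103.0, 179.0], [204.0, 191.0], [176.0, 363.0], [87.0, 352.0], [194.0, 215.0], [105.0, 205.0], [213.0, 337.0], [179.0, 400.0], [77.0, 388.0]]
```

Nose corners at crop (297, 257) and (290, 347): within about 1 mm of the clamp axis and parallel to it. The projected base plate matches the picture. Lower and advance.

```bash
python3 -c "
from h import *
chain(CL,(-170,-.5,34.5),1); chain(CL,(-125,-.5,34.5),1)"
```

```text
[-0.154, -0.011, 0.206] [0.0002, 0.0004, -0.0002]
[0.191, -0.011, 0.495] [0.0002, 0.0004, -0.0002]
```

{"fn": "servo_tool", "kwargs": {"rows": [-0.154, -0.011, 0.206, 0, 0, 0, -0.154, -0.011, 0.206, 0, 0, 0, 0.02, -0.011, 0.35, 0, 0, 0, 0.19, -0.011, 0.495, 0, 0, 0, 0.19, -0.011, 0.495, 0, 0, 0]}}

```text
time: 4.93
eef_pos: [0.562, -0.0176, 0.0347]
tcp_rot: [-1.952, -1.702, -0.709]
ft_force: [-1.0, -0.2, -2.1]
grip_width: 0.0502
grip_force: 30.0
```

{"fn": "servo_tool", "kwargs": {"rows": [0, 0, 0, 0, 0, 0, 0, 0, 0, 0, 0, 0]}}

```text
time: 5.1
eef_pos: [0.5625, -0.0205, 0.0347]
tcp_rot: [-1.954, -1.703, -0.709]
ft_force: [0.6, -1.1, -2.2]
grip_width: 0.0494
grip_force: 30.0
```

```bash
python3 -c "
from h import *
goto(CL,(-48,-.5,34.5))"
```

```text
t 5.1 at [ 0.5625 -0.0205  0.0347] to [0.5737 0.0554 0.0345] row [0.587 0.008 0.495] [-0.0001  0.0002 -0.0004] mm 77 deg 0.1 F [ 0.6 -1.1 -2.2] q [-0.42  0.67  1.87  0.82  1.01 -0.88] w 0.0494
```

Now nose at the mouth; advance about 18 mm gently to see the forces.

{"fn": "servo_tool", "kwargs": {"rows": [0.04, 0.008, 0.032, 0, 0, 0, 0.08, 0.008, 0.064, 0, 0, 0, 0.115, 0.008, 0.096, 0, 0, 0, 0.15, 0.008, 0.128, 0, 0, 0, 0.15, 0.008, 0.128, 0, 0, 0]}}

```text
time: 5.52
eef_pos: [0.5653, 0.0005, 0.0344]
tcp_rot: [-1.953, -1.703, -0.709]
ft_force: [-1.2, 0.2, -1.5]
grip_width: 0.0496
grip_force: 30.0
```

```bash
python3 -c "
from h import *
goto(CL,(-48,-.5,34.5))"
```

```text
t 5.52 at [5.653e-01 5.000e-04 3.440e-02] to [0.5737 0.0554 0.0345] row [0.426 0.008 0.356] [-0.0004 -0.     -0.0005] mm 55 deg 0.1 F [-1.2  0.2 -1.5] q [-0.39  0.67  1.88  0.84  0.99 -0.87] w 0.0496
```

{"fn": "servo_tool", "kwargs": {"rows": [0.05, 0.008, 0.042, 0, 0, 0, 0.1, 0.008, 0.084, 0, 0, 0, 0.15, 0.008, 0.126, 0, 0, 0, 0.2, 0.008, 0.168, 0, 0, 0, 0.2, 0.008, 0.168, 0, 0, 0]}}

```text
time: 5.93
eef_pos: [0.5696, 0.0269, 0.0344]
tcp_rot: [-1.953, -1.703, -0.709]
ft_force: [0.3, 0.1, -1.6]
grip_width: 0.0498
grip_force: 30.0
```

{"fn": "servo_tool", "kwargs": {"rows": [0.05, 0, 0.042, 0, 0, 0, 0.1, 0, 0.084, 0, 0, 0, 0.15, 0, 0.126, 0, 0, 0, 0.2, 0, 0.168, 0, 0, 0, 0.2, 0, 0.168, 0, 0, 0]}}

```text
time: 6.35
eef_pos: [0.5732, 0.0526, 0.0344]
tcp_rot: [-1.953, -1.703, -0.709]
ft_force: [-0.4, -0.9, -1.2]
grip_width: 0.0501
grip_force: 30.0
```

```bash
python3 -c "
from h import *
goto(CL,(-48,-.5,34.5))
from station import arm; import cv2
d=arm.get_image('top'); a=cv2.resize(d['frame'][155:255,270:400],None,fx=4,fy=4,interpolation=cv2.INTER_CUBIC)
d=arm.get_image('side'); b=cv2.resize(d['frame'][185:325,240:360],None,fx=2.3,fy=2.857,interpolation=cv2.INTER_CUBIC)
import numpy as np
cv2.imwrite('pics/m5.png',np.hstack([a,b[:400]]))
"
```

```text
t 6.35 at [0.5732 0.0526 0.0344] to [0.5737 0.0554 0.0345] row [0.022 0.001 0.018] [-0.0005 -0.     -0.0004] mm 3 deg 0.1 F [-0.4 -0.9 -1.2] q [-0.3   0.66  1.91  0.9   0.94 -0.84] w 0.0501
```

View pics/m5.png

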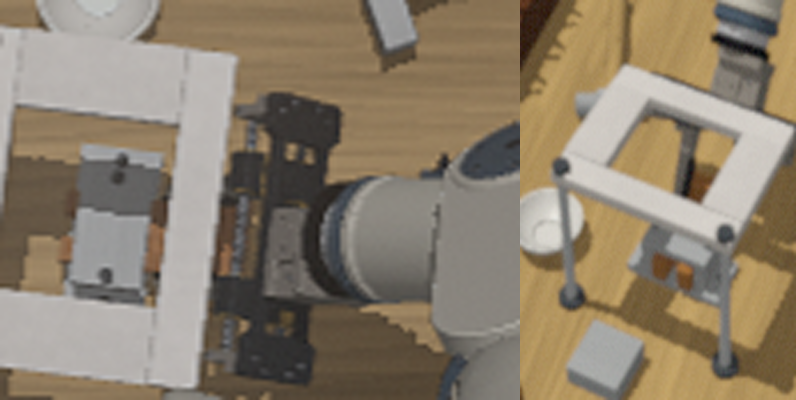

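The top view shows the pin under the strap and the gripper body clear of the frame. The side view shows both prongs out on the far side at (660, 268) and (685, 275). Next: 3 mm further, set it down, open, and retreat along the tool axis.

{"fn": "servo_tool", "kwargs": {"rows": [0.022, 0, 0.018, 0, 0, 0, 0.01, 0, 0.03, 0, 0, 0, 0.01, 0, 0.03, 0, 0, 0]}}

```text
time: 6.7
eef_pos: [0.5737, 0.0538, 0.0325]
tcp_rot: [-1.954, -1.703, -0.709]
ft_force: [-0.3, 0.2, -2.3]
grip_width: 0.0496
grip_force: 30.0
```

{"fn": "servo_tool", "kwargs": {"rows": [0, 0, 0, 0, 0, 0, 0, 0, 0, 0, 0, 0, 0, 0, 0, 0, 0, 0, 0, 0, 0, 0, 0, 0, 0, 0, 0, 0, 0, 0], "claw": 1}}

```text
time: 7.12
eef_pos: [0.5738, 0.0539, 0.0328]
tcp_rot: [-1.954, -1.703, -0.71]
ft_force: [0.2, -0.4, 0.8]
grip_width: 0.0808
grip_force: 0.0
```

{"fn": "servo_tool", "kwargs": {"rows": [0, 0, -0.1, 0, 0, 0, 0, 0, -0.3, 0, 0, 0, 0, 0, -0.6, 0, 0, 0, 0, 0, -0.9, 0, 0, 0, 0, 0, -0.9, 0, 0, 0]}}

```text
time: 7.53
eef_pos: [0.5681, -0.0069, 0.1057]
tcp_rot: [-1.958, -1.706, -0.714]
ft_force: [1.0, -0.5, -1.0]
grip_width: 0.0917
grip_force: 0.0
```

```bash
python3 -c "
from h import *
goto(CL,(-130,0,90)); chain(CL,(-130,0,90),1)
chain(CL,(-130,0,30),1)
from station import arm; import cv2
d=arm.get_image('top'); a=cv2.resize(d['frame'][155:255,270:400],None,fx=4,fy=4,interpolation=cv2.INTER_CUBIC)
d=arm.get_image('side'); b=cv2.resize(d['frame'][185:325,240:360],None,fx=2.3,fy=2.857,interpolation=cv2.INTER_CUBIC)
import numpy as np
cv2.imwrite('pics/m6.png',np.hstack([a,b[:400]]))
"
```

```text
t 7.53 at [ 0.5681 -0.0069  0.1057] to [ 0.5621 -0.0258  0.09  ] row [-0.25  -0.034 -0.005] [0.0017 0.0007 0.0002] mm 25 deg 0.3 F [ 1.  -0.5 -1. ] q [-0.4   0.55  1.87  0.78  1.08 -0.77] w 0.0917
[-0.25, -0.034, -0.005] [0.0017, 0.0007, 0.0002]
[-0.635, -0.037, 0.456] [0.0017, 0.0007, 0.0002]
```

View pics/m6.png

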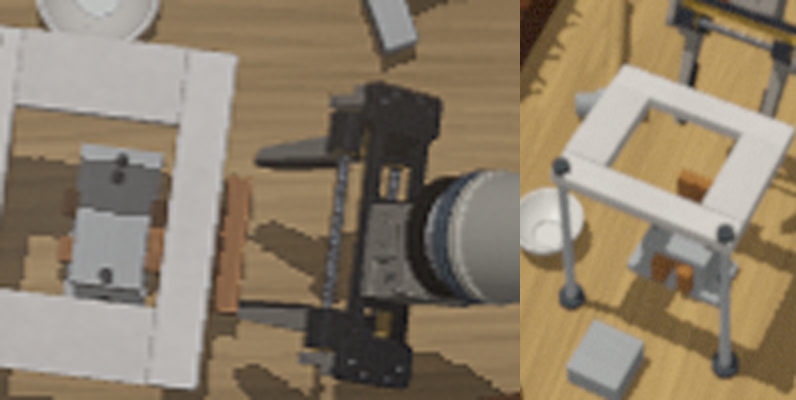

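Pin released and still in the clamp, head at crop (218–250, 178–312) beside the frame. I'll close the jaws, drop behind the head and push.

{"fn": "servo_tool", "kwargs": {"rows": [-0.25, -0.034, -0.005, 0.002, 0.001, 0, -0.25, -0.034, -0.005, 0.002, 0.001, 0, -0.25, -0.034, -0.005, 0.002, 0.001, 0, -0.25, -0.034, -0.005, 0.002, 0.001, 0, -0.25, -0.034, -0.005, 0.002, 0.001, 0], "claw": 0}}

```text
time: 8.05
eef_pos: [0.5598, -0.0212, 0.0859]
tcp_rot: [-1.947, -1.701, -0.705]
ft_force: [-0.8, 0.7, -1.2]
grip_width: 0.0608
grip_force: 0.0
```

{"fn": "servo_tool", "kwargs": {"rows": [-0.2, 0, 0.23, 0, 0, 0, -0.385, 0, 0.46, 0, 0, 0, -0.385, 0, 0.46, 0, 0, 0, -0.385, 0, 0.46, 0, 0, 0, -0.385, 0, 0.46, 0, 0, 0]}}

```text
time: 8.47
eef_pos: [0.5599, -0.0215, 0.0271]
tcp_rot: [-1.947, -1.701, -0.706]
ft_force: [0.0, -0.0, 0.4]
grip_width: 0.0274
grip_force: 0.0
```

```bash
python3 -c "
from h import *
goto(CL,(-112,0,30)); goto(CL,(-63,0,30))"
```

```text
t 8.47 at [ 0.5599 -0.0215  0.0271] to [ 0.5645 -0.008   0.03  ] row [0.126 0.028 0.068] [-0.0023 -0.0011 -0.0004] mm 15 deg 0.5 F [ 0.  -0.   0.4] q [-0.43  0.69  1.87  0.82  1.01 -0.89] w 0.0274
t 8.47 at [ 0.5599 -0.0215  0.0271] to [0.5712 0.0406 0.03  ] row [0.5   0.029 0.384] [-0.0023 -0.0011 -0.0004] mm 63 deg 0.5 F [ 0.  -0.   0.4] q [-0.43  0.69  1.87  0.82  1.01 -0.89] w 0.0274
```

{"fn": "servo_tool", "kwargs": {"rows": [0.02, 0.028, -0.02, -0.002, -0.001, 0, 0.02, 0.028, -0.02, -0.002, -0.001, 0, 0.05, 0.028, 0.01, -0.002, -0.001, 0, 0.09, 0.028, 0.04, -0.002, -0.001, 0, 0.126, 0.028, 0.068, -0.002, -0.001, 0]}}

```text
time: 8.88
eef_pos: [0.5645, -0.0079, 0.0295]
tcp_rot: [-1.954, -1.703, -0.71]
ft_force: [-0.8, -0.9, -0.1]
grip_width: 0.0003
grip_force: 0.9
```

{"fn": "servo_tool", "kwargs": {"rows": [0.04, 0, 0.033, 0, 0, 0, 0.08, 0, 0.066, 0, 0, 0, 0.12, 0, 0.1, 0, 0, 0, 0.155, 0, 0.13, 0, 0, 0, 0.155, 0, 0.13, 0, 0, 0]}}

```text
time: 9.3
eef_pos: [0.5669, 0.0127, 0.0289]
tcp_rot: [-1.953, -1.703, -0.709]
ft_force: [-1.0, -0.3, -0.1]
grip_width: 0.0
grip_force: 0.0
```

```bash
python3 -c "
from h import *
goto(CL,(-63,0,30))"
```

```text
t 9.3 at [0.5669 0.0127 0.0289] to [0.5712 0.0406 0.03  ] row [0.223 0.005 0.173] [-0.0005 -0.     -0.0004] mm 28 deg 0.1 F [-1.  -0.3 -0.1] q [-0.37  0.68  1.89  0.86  0.97 -0.87] w 0.0
```

{"fn": "servo_tool", "kwargs": {"rows": [0.055, 0.005, 0.042, 0, 0, 0, 0.11, 0.005, 0.084, 0, 0, 0, 0.16, 0.005, 0.126, 0, 0, 0, 0.195, 0.005, 0.15, 0, 0, 0, 0.195, 0.005, 0.15, 0, 0, 0]}}

```text
time: 9.72
eef_pos: [0.5706, 0.0371, 0.03]
tcp_rot: [-1.953, -1.703, -0.709]
ft_force: [0.0, 1.0, 0.3]
grip_width: 0.0004
grip_force: 0.0
```

{"fn": "servo_tool", "kwargs": {"rows": [0.008, 0, 0.006, 0, 0, 0, 0.016, 0, 0.013, 0, 0, 0, 0.023, 0, 0.019, 0, 0, 0, 0.023, 0, 0.019, 0, 0, 0]}}

```text
time: 10.05
eef_pos: [0.5713, 0.0388, 0.03]
tcp_rot: [-1.954, -1.703, -0.709]
ft_force: [-0.3, -0.6, 0.1]
grip_width: 0.0004
grip_force: 0.3
```

```bash
python3 -c "
from h import *
goto(CL,(-63,0,30))"
```

```text
t 10.05 at [0.5713 0.0388 0.03  ] to [0.5712 0.0406 0.03  ] row [ 0.013 -0.004  0.011] [-0.0002  0.0001 -0.0006] mm 2 deg 0.1 F [-0.3 -0.6  0.1] q [-0.32  0.67  1.9   0.89  0.95 -0.86] w 0.0004
```

{"fn": "servo_tool", "kwargs": {"rows": [0.008, 0, 0.006, 0, 0, 0, 0.015, 0, 0.013, 0, 0, 0, 0.015, 0, 0.013, 0, 0, 0]}}

```text
time: 10.3
eef_pos: [0.5716, 0.0409, 0.03]
tcp_rot: [-1.954, -1.703, -0.709]
ft_force: [0.3, -2.3, 1.2]
grip_width: 0.0002
grip_force: 0.5
```

{"fn": "servo_tool", "kwargs": {"rows": [0.008, 0, 0.006, 0, 0, 0, 0.015, 0, 0.013, 0, 0, 0, 0.015, 0, 0.013, 0, 0, 0]}}

```text
time: 10.55
eef_pos: [0.572, 0.0426, 0.0299]
tcp_rot: [-1.955, -1.703, -0.709]
ft_force: [-1.0, -4.3, 2.6]
grip_width: 0.0004
grip_force: 2.1
```

```bash
python3 -c "
from h import *
goto(CL,(-63,0,30))
from station import arm; import cv2
d=arm.get_image('top'); a=cv2.resize(d['frame'][155:255,270:400],None,fx=4,fy=4,interpolation=cv2.INTER_CUBIC)
d=arm.get_image('side'); b=cv2.resize(d['frame'][185:325,240:360],None,fx=2.3,fy=2.857,interpolation=cv2.INTER_CUBIC)
import numpy as np
cv2.imwrite('pics/m7.png',np.hstack([a,b[:400]]))"
```

```text
t 10.55 at [0.572  0.0426 0.0299] to [0.5712 0.0406 0.03  ] row [-0.016 -0.006 -0.014] [-0.      0.0003 -0.0004] mm 2 deg 0.1 F [-1.  -4.3  2.6] q [-0.31  0.67  1.9   0.89  0.95 -0.86] w 0.0004
```

View pics/m7.png

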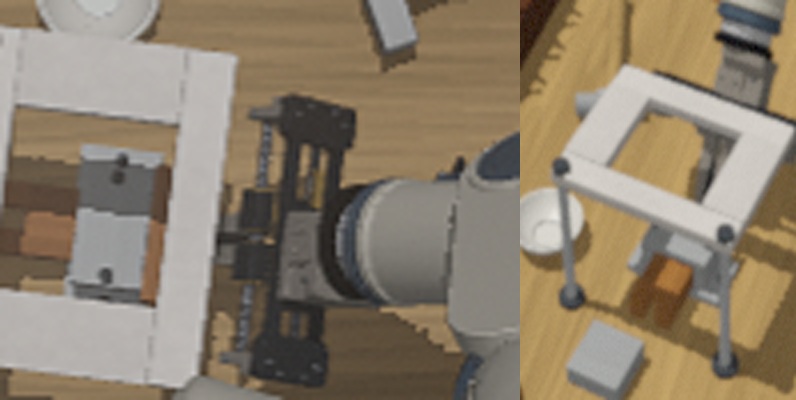

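The head is now against or just short of the strap (top crop column ~150), and the prongs are well out on the far side at (660, 290). Force is rising, so I'll push a little more to confirm the stop.

{"fn": "servo_tool", "kwargs": {"rows": [0.008, 0, 0.006, 0, 0, 0, 0.015, 0, 0.013, 0, 0, 0, 0.015, 0, 0.013, 0, 0, 0]}}

```text
time: 10.9
eef_pos: [0.5723, 0.0432, 0.0298]
tcp_rot: [-1.956, -1.705, -0.709]
ft_force: [-4.9, -15.5, 5.7]
grip_width: 0.0006
grip_force: 7.9
```

{"fn": "servo_tool", "kwargs": {"rows": [0.008, 0, 0.006, 0, 0, 0, 0.015, 0, 0.013, 0, 0, 0, 0.015, 0, 0.013, 0, 0, 0]}}

```text
time: 11.15
eef_pos: [0.5724, 0.0436, 0.0298]
tcp_rot: [-1.957, -1.707, -0.708]
ft_force: [-10.4, -27.4, 11.9]
grip_width: 0.0006
grip_force: 14.3
```

Hard stop at 0.4 mm per 12 N, so the pin is home. Back off.

{"fn": "servo_tool", "kwargs": {"rows": [-0.03, 0, -0.03, 0, 0, 0, -0.1, 0, -0.08, 0, 0, 0, -0.3, 0, -0.25, 0, 0, 0, -0.5, 0, -0.6, 0, 0, 0, -0.6, 0, -0.9, 0, 0, 0]}}

```text
time: 11.57
eef_pos: [0.5568, -0.0572, 0.0595]
tcp_rot: [-1.953, -1.701, -0.707]
ft_force: [1.7, 0.0, 0.6]
grip_width: 0.0005
grip_force: 0.0
```

{"fn": "servo_tool", "kwargs": {"rows": [0, 0, -0.4, 0, 0, 0, 0, 0, -0.6, 0, 0, 0, 0, 0, -0.6, 0, 0, 0]}}

```text
time: 11.82
eef_pos: [0.5546, -0.0976, 0.1091]
tcp_rot: [-1.958, -1.705, -0.713]
ft_force: [-0.0, 0.5, -0.6]
grip_width: 0.0006
grip_force: 0.0
```

```bash
python3 -c "
from h import *
from station import arm; import cv2
d=arm.get_image('top'); a=cv2.resize(d['frame'][165:245,255:345],None,fx=6,fy=6,interpolation=cv2.INTER_CUBIC)
d=arm.get_image('side'); b=cv2.resize(d['frame'][230:310,270:315],None,fx=5,fy=6,interpolation=cv2.INTER_CUBIC)
cv2.imwrite('pics/m8.png',np.hstack([a,b]))
q=CL.copy(); P=np.array([(87,-25,32),(87,25,32),(61,-8,32),(61,8,32)])/1e3
print(((proj('top',pose(q,P))-[255,165]+.5)*6-.5).round())"
```

```text
[[ 82. 208.]
 [ 69. 314.]
 [133. 250.]
 [128. 284.]]
```

View pics/m8.png

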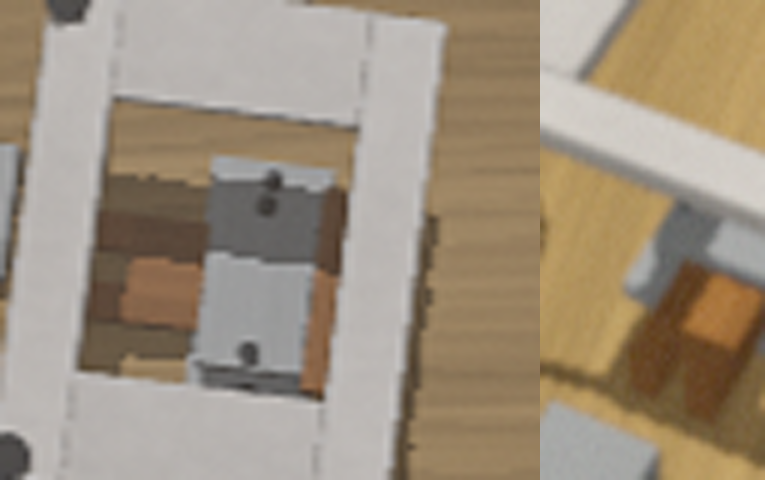

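The head sits flush on the strap and guides (column ~318) and the prongs show on the far side. Shank edges are parallel to the clamp axis. The robot is clear, so I'm handing in.

```bash
python3 -c "
from station import arm; print(arm.finish_job())"
```

```text
the job is handed in; nothing more can be done
None
```

The pin is in the clamp, nose out at the far side, pushed to a hard stop with its head against the guides; the gripper is clear, I saw no bystander moved, and the job was handed in at about 12 s (no verdict was returned).

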